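Load the D cell and close the lantern's bayonet battery cap, ready for taping

TASK

Get the open lantern in the foam tray ready for the parcel: slide the loose D cell into its battery tube, button end up, then set the orange cap in the slots, push it down against the spring and twist it clockwise a quarter turn to its stop. Finish while still holding the cap, pressed down fully flush on the collar and turned against the stop, so that I can tape it over; do not let go of it. Leave the tape gun, tape roll, marker and cutter where they lie.

Things in the scene. Friction and masses are not known exactly. Their poses are not given: they have to be found in the camera images.
- lantern: The open LED lantern, the one without a cap: orange body, white globe, black collar on top. Stands head down, fixed in the foam, which keeps it from moving or turning. 185 mm tall; origin at the centre of its lowest face, 6 mm above the bench; z up along the battery tube; x through the collar's two entry slots (at +x and -x).
- mouth (a point): Centre of the black collar's rim, on the tube's axis, 191 mm above the bench; axes as lantern. The collar is 68 mm across, its opening 47 mm, its track floor 18 mm below the rim; there a cone leads into the cell tube, 38 mm bore, with a spring contact at its bottom. A cell standing on it has its button 14 mm below the rim.
- slot (a point): One entry slot (at +x; its twin is at -x), on the rim 27 mm from the axis: a gap 13 mm wide in the collar's 5 mm thick lip, reaching out to 62 mm across, by a white mark. Under the lip a track runs from it clockwise (seen from above) for a quarter turn (1.57 rad) of lug travel to a solid stop (red mark); anticlockwise is blocked.
- contact_plate (a joint): Travel of the spring contact at the bottom of the tube, m: 0 when up (also with the cell standing on it), about 0.008 with the cap flush on the collar. It takes about 3.6 N to start it and 0.9 N more per mm: about 11 N with the cap flush.
- cell: The D cell, 33 mm diameter, 61 mm tall with its button, 0.1 to 0.17 kg, blue with a copper band near the button end; stands loose on the bench, button up. Origin at the centre of its flat end, z towards the button.
- cap: The orange battery cap, loose, upright on the bench, about 60 g. Origin at the centre of the plug's underside, z up. Black plug 43 mm diameter, 22 mm high, its lowest 8 mm tapering to 28 mm; two brass lugs 8 mm wide along +x and -x, 57 mm across, 8 to 13 mm up; disc 68 mm diameter, 22 to 27 mm up. Enters with cap x along lantern x, either way round. Flush: disc on the rim, origin 22 mm below it.
- cap_grip (a point): Top centre of the cap's grip bar, 51 mm above the cap's origin; axes as cap. The bar is 46 mm long (x), 12 mm thick (y) and stands 24 mm above the disc. The lugs pass under the lip once the disc is less than 4 mm above the rim. The slots have no catch: let go, the spring lifts the turned cap until the disc is 4 mm off the rim.
- finished_lantern: The other, identical lantern in the foam, already closed and taped, 130 mm away; fixed, its top 220 mm above the bench. An example of how the cap should end up. Nothing to do on it.
- tray: Cardboard tray with grey foam that holds both lanterns; 140 by 260 mm (x, y), walls 60 mm high; fixed. Origin at the centre of its underside.
- tape_roll: Roll of brown tape lying flat, 100 mm diameter, 48 mm high; leave it. Origin at the centre of its underside.
- tape_gun: Tape gun with red blade guard and black handle, about 240 mm long and 97 mm high; leave it. Origin on the bench under its frame.
- marker: Blue and white marker pen lying on the bench, 140 mm long; leave it. Origin under its middle.
- cutter: Yellow box cutter lying on the bench, 160 mm long, 17 mm high; leave it. Origin under its middle.

How it is judged:
By the outcome, as a careful person would: the job done as asked, in the order asked, and still so for the second after the job is handed in, while the arm keeps its last pose, push and grip.
It also fails if it takes over 70 s, if anything falls off the work surface, if the arm or the gripper's body presses on something with over 40 N, if the wrist force passes 120 N, or if a joint passes its speed limit or range.

ROBOT

A 6-joint arm with a two-finger parallel gripper is mounted at the origin on the work surface. World frame = base frame: x ahead of the robot, y to its left, z up, the work surface at z = 0. Lengths are in mm, angles in degrees, forces in N, time in s.
With the tool pointing down it reaches from about 300 to 850 mm from the base axis. Payload 4.2 kg.
Tool frame: the origin (TCP) lies midway between the tips of the shut fingers; the grasp point (between the pads) lies 19 mm behind it; z points along the fingers, y is the line along which they close (so a half turn about z gives the same grasp; the last joint's range is limited). The gripper opens to 91 mm and grips with 3 to 60 N. Pads are 32 mm wide; open, the fingers measure 118 mm over their backs; the gripper's body (76 mm by 178 mm) begins 60 mm behind the grasp point.
Start: joints at [-64.4, 18.312, 89.639, -0, 72.044, -1.146], TCP at [258.773, -513.497, 213.976] pointing down, gripper open.
Joint ranges: [-177.97, 177.97], [-48.28, 115.42], [12.27, 149.76], [-77.06, 257.06], [2.81, 150.46], [-146.56, 146.56]. Speed limits (degrees/s): [147.25, 147.25, 180, 180, 180, 180].

INTERFACE

Orientations are given as [roll, pitch, yaw] about the fixed x, y, z axes, in that order (R = Rz(yaw) Ry(pitch) Rx(roll)).
In Python, from workcell import env gives the robot as it stands.
- The arm moves only by the shell command python3 -m jog 'ROWS' [FORCE]. ROWS is a JSON object of lists of equal length, an entry for each row: "jaw": the finger opening in mm, from 0 to 91.2; "slide": the shift along the tool's x, y, z in units of 30 mm (1.0 is 30 mm), a list of three; "spin": the turn about the tool's z in units of 8 degrees (1.0 is 8 degrees). In form: {"jaw": [jaw, ...], "slide": [[dx, dy, dz], ...], "spin": [spin, ...]}. A call has 1 to 10 rows; each row shifts and turns the commanded pose from where the row before left it, along the tool's axes as they then stand; what a row does not reach is not made up. A row lasts 1/10 s, in which the tool goes at most 50 mm and 8.59 degrees, less where a joint would pass 70% of its speed; a pose out of reach is approached as far as the arm can. A call is refused whole if a number of a shift passes 1 or a number of a turn 1, either way. A call with a gripper value outside its range is refused whole. The fingers move at their own pace and stop on an object; FORCE is the grip in N (left out, the last holds). Time passes only in rows, so rows that do not move let the fingers close. It gives the time, the measured TCP pose, the force, the opening and the grip force at its end, in the units of the state.
- env.state(): the state, without advancing time (a new reading comes with each control period).
- env.grab_frame(name): name is "scene" or "side" or "wrist"; returns the picture (420x560x3 uint8, red, green, blue); there is no depth.
- env.camera_model(name): a dict with "fx", "fy", "cx", "cy" (pixels), "camera_from_world" (4x4, takes a point from world to camera coordinates). Camera axes: x right, y up, looking along -z (the intrinsics and any distortion apply to the point x, -y, -z); pixel columns grow to the right and rows downward; lengths in mm; the calibration is good to about 2 mm. A picture is of the moment at which its call begins: read the wrist's pose just before it. camera_model takes no time and is no camera call; for the wrist camera it gives the pose at the moment of the call.
- env.job_done(): hands the job in; it is judged then, once.
The state is a dict: "time_s": time; "qpos": joint angles; "qvel": joint speeds; "effort": joint torques, N m; "ee_pos": TCP position; "ee_rot": TCP orientation; "force": force on the tool from outside, world axes, zero at the start; "torque": the same for the moment, N m; "gripper_width": finger opening in mm; "gripper_force": force on a finger pad.
Only numpy, scipy, OpenCV 4.12 (cv2) and the standard library are available. Lean on these libraries where they do the work, as an engineer would, in place of code of your own. Each camera call takes 0.05 s, during which the arm holds its last target. There are 200 camera calls.

## Working session

There is one attempt and no reset: what is moved stays moved. The work goes in short steps, Python scripts to look and compute and a shell command to move; the robot and the scene stay as the last step left them, time stands still between calls to the robot, and variables do not carry over. Pictures are saved under pics/ and viewed, at most 10 in all, crops included, and the job is handed in when it is done.

```bash
ls; mkdir -p pics
cat > h.py <<'E'
import numpy as np, cv2, json
from workcell import env
def grab(name,fn=None):
    m=env.camera_model(name); im=env.grab_frame(name)
    if fn: cv2.imwrite('pics/'+fn+'.png',im[:,:,::-1])
    return m,im
def ray(m,u,v):
    T=np.array(m['camera_from_world']); R=T[:3,:3]
    p=np.array([[[u,v]]],float)
    K=np.array([[m['fx'],0,m['cx']],[0,m['fy'],m['cy']],[0,0,1.]])
    d=np.array(m.get('dist',np.zeros(5)),float)
    x,y=cv2.undistortPoints(p,K,d)[0,0]
    D=R.T@np.array([x,-y,-1.]); return -R.T@T[:3,3], D/np.linalg.norm(D)
def plane(m,u,v,z):
    o,d=ray(m,u,v); return o+d*(z-o[2])/d[2]
def tri(rs):
    A=0;b=0
    for o,d in rs:
        P=np.eye(3)-np.outer(d,d);A=A+P;b=b+P@o
    x=np.linalg.solve(A,b); return x,[float(np.linalg.norm((np.eye(3)-np.outer(d,d))@(x-o))) for o,d in rs]
def proj(m,X):
    T=np.array(m['camera_from_world']);c=T[:3,:3]@X+T[:3,3]
    return m['cx']+m['fx']*c[0]/-c[2], m['cy']+m['fy']*-c[1]/-c[2]
E
python3 - <<'E'
from h import *
ims=[]
for n in ['scene','side','wrist']:
    m,im=grab(n,n+'0'); print(n,m.keys(),np.round(np.array(m['camera_from_world']),3).tolist(),m['fx'],m['fy'],m['cx'],m['cy'],m.get('dist'))
E
```

```text
pics
scene dict_keys(['fx', 'fy', 'cx', 'cy', 'camera_from_world']) [[0.768, 0.641, 0.001, -376.355], [-0.521, 0.624, 0.582, 229.262], [0.372, -0.448, 0.813, -1285.696], [0.0, 0.0, 0.0, 1.0]] 464.16596830451414 464.16596830451414 281.4951455118932 202.13182388833962 None
side dict_keys(['fx', 'fy', 'cx', 'cy', 'camera_from_world']) [[-0.743, -0.67, 0.011, 350.934], [0.455, -0.492, 0.742, -384.308], [-0.492, 0.556, 0.67, -935.338], [0.0, 0.0, 0.0, 1.0]] 494.2370645660339 494.2370645660339 282.9898111418535 206.6178229620016 None
wrist dict_keys(['fx', 'fy', 'cx', 'cy', 'camera_from_world']) [[0.451, -0.893, -0.003, -574.023], [0.863, 0.436, -0.254, 29.193], [0.228, 0.112, 0.967, -390.652], [0.0, 0.0, 0.0, 1.0]] 345.888446535925 345.888446535925 279.4244372018272 206.288330460521 None
```

View pics/scene0.png

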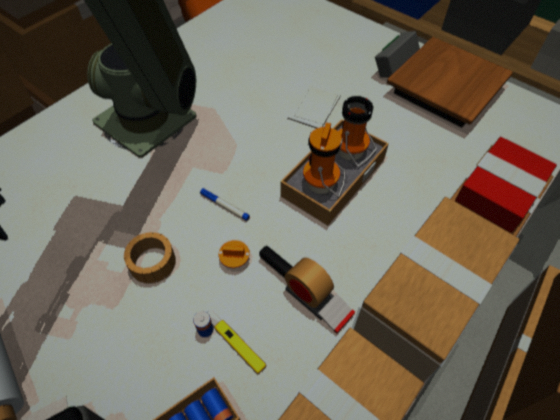

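View pics/side0.png

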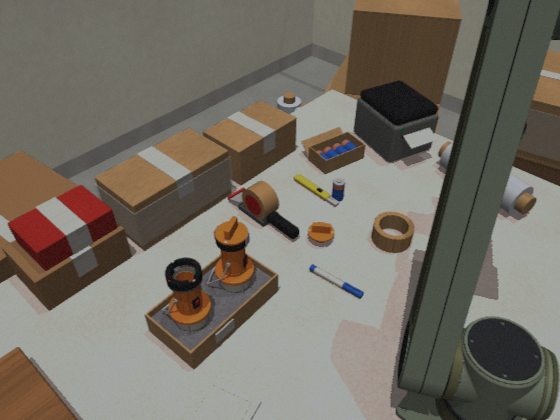

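The scene view shows the cell at about (203,323), the cap at (235,254) and the open collar at (357,108). In the side view they are at (338,189), (321,232) and (184,275). I'll triangulate them roughly.

Run:
```python
from h import *
s=env.camera_model('scene');d=env.camera_model('side')
for n,a,b in [('celltop',(202,317),(338,182)),('captop',(236,247),(321,226)),('mouth',(357,106),(184,269)),('gun handle',(268,254),(290,230)),('closed top',(325,133),(232,226)),('cutter near',(220,325),(335,203))]:
    x,e=tri([ray(s,*a),ray(d,*b)]); print(n,x.round(1),np.round(e,1))
for q in [(280,185),(330,215),(388,147)]: print('tray',plane(s,*q,60).round())
for q in [(202,190),(248,218)]: print('marker',plane(s,*q,8).round())
for q in [(216,323),(264,370)]: print('cutter',plane(s,*q,10).round())
im=cv2.imread('pics/scene0.png'); a=cv2.resize(im[220:350,170:300],(390,390),interpolation=2); b=cv2.resize(im[80:210,300:400],(300,390),interpolation=2)
cv2.imwrite('pics/c.png',np.hstack([a,b])); st=env.state(); print(st['ee_rot'],st['force'])
```

```text
celltop [ 554.3 -313.7   60.3] [0.8 0.8]
captop [ 490.4 -156.5   48.2] [2.6 2.6]
mouth [518.7 230.1 193.6] [0.7 0.7]
gun handle [ 549.2 -113.7   26.1] [1.9 1.9]
closed top [522.7 101.4 212.1] [0.2 0.2]
cutter near [ 558.7 -296.1   -8.3] [10.9 10.9]
tray [463.  27.  60.]
tray [602.  34.  60.]
tray [591. 289.  60.]
marker [301. -76.   8.]
marker [442. -65.   8.]
cutter [ 565. -295.   10.]
cutter [ 700. -303.   10.]
[-1.79926717e+02 -1.67313661e-03  2.67443464e+01] [-0.55149557  0.66961129 -0.58878246]
```

View pics/c.png

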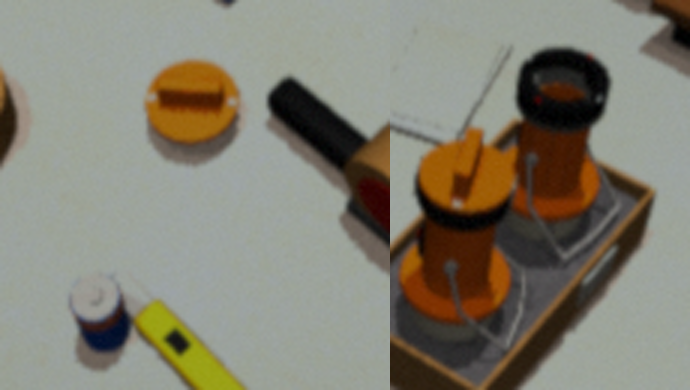

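```bash
python3 -m jog '{"jaw":[80,80,80,80,80,80,80,80,80,80],"slide":[[1,-0.13,0],[1,-0.13,0],[1,-0.13,0],[1,-0.13,0],[1,-0.13,0],[1,-0.13,0],[1,-0.13,0],[1,-0.13,0],[1,-0.13,0],[1,-0.13,0]],"spin":[0,0,0,0,0,0,0,0,0,0]}' 20; python3 -m jog '{"jaw":[70,70,70,70],"slide":[[0.9,-0.1,0.5],[0.87,-0.1,0.5],[0,0,0.3],[0,0,0]],"spin":[0,0,0,0]}'
python3 - <<'E'
from h import *
s=env.state();print(s['ee_pos'],s['ee_rot'])
m,im=grab('wrist','w1')
print([proj(m,np.array(p,float)) for p in [(554,-314,60),(490,-156,51)]])
E
```

```text
time_s: 1.15
ee_pos: [509.9, -342.7, 213.6]
ee_rot: [-180.0, 0.0, 26.7]
force: [-0.4, 0.2, -0.2]
gripper_width: 79.9
gripper_force: 0.0
time_s: 1.55
ee_pos: [552.9, -313.7, 172.9]
ee_rot: [-179.8, 0.2, 26.8]
force: [1.1, -0.1, 0.0]
gripper_width: 69.9
gripper_force: 0.0
[ 552.86260366 -313.67733742  172.87277443] [-1.79806707e+02  1.66067953e-01  2.68110246e+01]
[(np.float64(280.9373550056828), np.float64(201.4022593348049)), (np.float64(83.58704966609099), np.float64(182.5777805527223))]
```

View pics/w1.png

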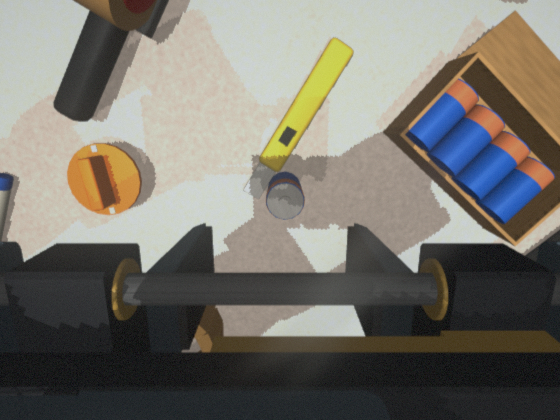

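The wrist view shows the cell's top at about (285,205), clear of the cutter tip, and the cap at (104,178) with white marks at (95,149) and (111,211). I'll refine these positions numerically.

Run:
```python
from h import *
m=env.camera_model('wrist');s=env.camera_model('scene');d=env.camera_model('side')
im=cv2.imread('pics/w1.png'); x0,y0=235,150
c=im[y0:y0+90,x0:x0+100]; g=cv2.resize(cv2.cvtColor(c,cv2.COLOR_BGR2GRAY),None,fx=4,fy=4,interpolation=2)
C=cv2.HoughCircles(cv2.medianBlur(g,5),cv2.HOUGH_GRADIENT,1,30,param1=80,param2=15,minRadius=60,maxRadius=90)
cs=C[0][:4]/4+[x0,y0,0] if C is not None else []
print(cs)
big=cv2.resize(c,None,fx=4,fy=4,interpolation=2)
for u,v,r in cs: cv2.circle(big,(int((u-x0)*4),int((v-y0)*4)),int(r*4),(0,255,0),1)
h=cv2.cvtColor(im,cv2.COLOR_BGR2HSV)
o=cv2.inRange(h[120:230,50:160],(5,120,90),(25,255,255)); cc=max(cv2.findContours(o,0,2)[0],key=cv2.contourArea)
print('cap ell',cv2.fitEllipse(cv2.convexHull(cc)),'offset 50,120')
a,b=plane(m,95,149,27),plane(m,111,211,27)
print('cap marks',a,b,(a+b)/2,np.degrees(np.arctan2(*(a-b)[1::-1])))
c2=cv2.resize(im[135:225,55:155],None,fx=4,fy=4,interpolation=2)
cv2.imwrite('pics/c1.png',np.hstack([big,c2]))
```

```text
[[285.125      200.375       19.47500038]
 [284.375      187.375       15.97500038]]
cap ell ((53.61305236816406, 58.50981140136719), (67.65696716308594, 76.33751678466797), 126.79000854492188) offset 50,120
cap marks [ 514.15075431 -145.41700221   27.        ] [ 465.09501554 -178.34453936   27.        ] [ 489.62288493 -161.88077078   27.        ] 33.87057921404131
```

View pics/c1.png

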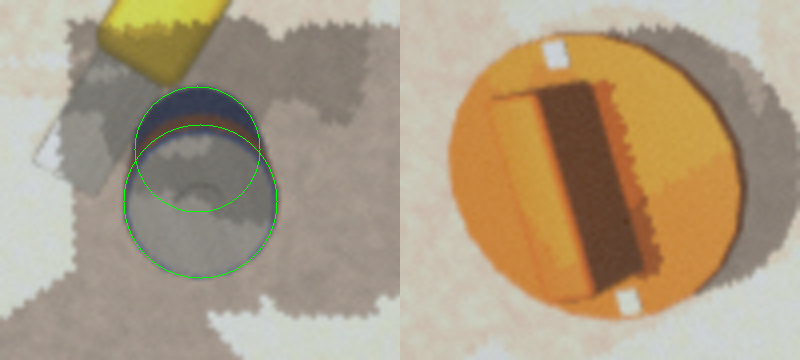

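The crop shows the top circle fitting the cell at (285.1,200.4), r 19.5. The cap marks are at (93.8,148.2) and (112,210.5).

```bash
cat >> h.py <<'E'
def rel(X):
    from scipy.spatial.transform import Rotation as R
    s=env.state(); return R.from_euler('xyz',s['ee_rot'],degrees=True).as_matrix().T@(np.array(X)-s['ee_pos'])
E
python3 - <<'E'
from h import *
m=env.camera_model('wrist');s=env.camera_model('scene');d=env.camera_model('side')
print(tri([ray(m,285.1,200.4),ray(s,202.3,318.5),ray(d,338,182)]))
T=np.array(m['camera_from_world']);o=-T[:3,:3].T@T[:3,3];print('cam z',o[2])
X=plane(m,285.1,200.4,59);print(X,rel(X), plane(m,284.4,187.4,0))
a,b=plane(m,93.8,148.2,27),plane(m,112,210.5,27);print(a,b,(a+b)/2,np.degrees(np.arctan2(*(a-b)[1::-1])))
E
```

```text
(array([ 556.04627604, -316.41385913,   58.35834709]), [1.5581580308568712, 0.9654659646549413, 0.9912705450426744])
cam z 344.53274788808255
[ 556.18533911 -317.90388658   59.        ] [  1.50061887   4.72054636 115.12930516] [ 555.3765543  -318.39689902    0.        ]
[ 514.34616925 -144.20313386   27.        ] [ 465.99605091 -179.02880695   27.        ] [ 490.17111008 -161.6159704    27.        ] 35.764490354032915
```

```bash
python3 -m jog '{"jaw":[60,60,60,60,60,60,25,25,25,25],"slide":[[0.05,0.14,0.7],[0,0,0.9],[0,0,0.9],[0,0,0.9],[0,0,0.6],[0,0,0.27],[0,0,0],[0,0,0],[0,0,0],[0,0,0]],"spin":[0,0,0,0,0,0,0,0,0,0]}' 25; python3 -m jog '{"jaw":[25,25,25,25,25,25],"slide":[[0,0,0],[0,0,0],[0,0,0],[0,0,-0.3],[0,0,-0.6],[0,0,-0.9]],"spin":[0,0,0,0,0,0]}'
```

```text
time_s: 2.6
ee_pos: [557.6, -317.7, 48.2]
ee_rot: [179.9, -0.1, 26.7]
force: [-0.5, 0.4, 2.3]
gripper_width: 32.2
gripper_force: 25.0
time_s: 3.2
ee_pos: [555.8, -316.8, 99.8]
ee_rot: [-179.8, 0.1, 26.7]
force: [0.4, 0.7, -1.3]
gripper_width: 32.0
gripper_force: 25.0
```

```bash
python3 -m jog '{"jaw":[25,25,25,25,25,25,25,25,25,25],"slide":[[0,0,-1],[0,0,-1],[0,0,-1],[0.27,-0.5,-1],[0.27,-1,-1],[0.27,-1,-1],[0.27,-1,-0.67],[0.27,-1,0],[0.27,-1,0],[0.27,-1,0]],"spin":[0,0,0,0,0,0,0,0,0,0]}'; python3 -m jog '{"jaw":[25,25,25,25,25,25,25,25,25,25],"slide":[[0.3,-1,0],[0.3,-1,0],[0.3,-1,0],[0.3,-1,0],[0.3,-1,0],[0.3,-1,0],[0.3,-1,0],[0.3,-1,0],[0.3,-1,0],[0.34,-1,0]],"spin":[0,0,0,0,0,0,0,0,0,0]}';python3 -m jog '{"jaw":[25,25],"slide":[[0,-0.4,0],[0,0,0]],"spin":[0,0]}'
python3 - <<'E'
from h import *
m,im=grab('wrist','w2');s=env.state();print(s['ee_pos'])
h=cv2.cvtColor(im[:,:,::-1].copy(),cv2.COLOR_BGR2HSV)
u,v=proj(m,np.array([519,230,191.]));print(u,v)
E
```

```text
time_s: 4.2
ee_pos: [519.2, -116.6, 301.2]
ee_rot: [180.0, 0.0, 26.7]
force: [0.3, -0.0, -0.6]
gripper_width: 31.8
gripper_force: 25.0
time_s: 5.2
ee_pos: [465.6, 192.2, 301.0]
ee_rot: [180.0, 0.0, 26.8]
force: [0.7, -0.6, -2.0]
gripper_width: 32.3
gripper_force: 25.0
time_s: 5.4
ee_pos: [460.1, 202.6, 300.8]
ee_rot: [180.0, 0.1, 26.9]
force: [0.3, -0.9, -0.9]
gripper_width: 32.0
gripper_force: 25.0
[460.60341242 201.5203895  300.84593375]
282.25551969326926 123.78693509552424
```

View pics/w2.png

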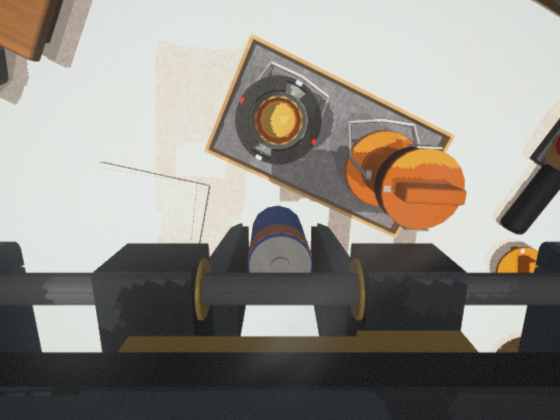

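The wrist view shows the collar centred near (279,120). The red stop marks are at (242,100) and (314,141), and the slots with white marks near (297,88) and (258,157). I'll fit it here, then take a second viewpoint.

```bash
cat > mouth.py <<'E'
from h import *
def meas(im,u,v,tag):
    bgr=im[:,:,::-1].copy();x0,y0=int(u)-60,max(int(v)-60,0); c=bgr[y0:y0+120,x0:x0+120]
    g=cv2.medianBlur(cv2.resize(cv2.cvtColor(c,cv2.COLOR_BGR2GRAY),None,fx=4,fy=4,interpolation=2),5)
    h=cv2.cvtColor(c,cv2.COLOR_BGR2HSV)
    out={}
    for n,lo,hi in [('outer',150,200),('inner',85,145)]:
        C=cv2.HoughCircles(g,cv2.HOUGH_GRADIENT,1,200,param1=80,param2=15,minRadius=lo,maxRadius=hi)
        out[n]=None if C is None else C[0][0]/4+[x0,y0,0]
    yy,xx=np.mgrid[:120,:120]; ann=(abs(np.hypot(xx+x0-u,yy+y0-v)-40)<7).astype('uint8')*255
    red=(cv2.inRange(h,(0,120,80),(6,255,255))|cv2.inRange(h,(170,120,80),(180,255,255)))&ann
    wh=cv2.inRange(h,(0,0,170),(180,60,255))
    for n,k in [('red',red),('white',wh)]:
        N,l,st,ce=cv2.connectedComponentsWithStats(k)
        out[n]=[(np.round(ce[i]+[x0,y0],1).tolist(),int(st[i,4])) for i in range(1,N) if 4<st[i,4]<120]
    cv2.imwrite('pics/%s.png'%tag,cv2.resize(c,None,fx=4,fy=4,interpolation=2)); print((x0,y0),out); return out
E
python3 -c "
from mouth import *
meas(cv2.imread('pics/w2.png')[:,:,::-1],279,120,'m2')
im=cv2.imread('pics/w2.png'); np.save('m2.npy',env.camera_model('wrist')['camera_from_world'])"
python3 -m jog '{"jaw":[25,25,25,25],"slide":[[0,-0.7,0],[0,-0.7,0],[0,-0.7,0],[0,0,0]],"spin":[0,0,0,0]}' | sed -n 2p
python3 - <<'E'
from mouth import *
m,im=grab('wrist','w3');np.save('m3.npy',m['camera_from_world'])
u,v=proj(m,np.array([518,232,191.]));print(u,v)
meas(im,u,v,'m3')
a=cv2.imread('pics/m2.png');b=cv2.imread('pics/m3.png');H=min(a.shape[0],b.shape[0])
cv2.imwrite('pics/mm.png',cv2.resize(np.hstack([a[:H],b[:H]]),(800,400)))
E
```

```text
(219, 60) {'outer': array([279.625     , 119.875     ,  44.84999847]), 'inner': array([278.125     , 120.375     ,  22.60000038]), 'red': [([241.3, 99.7], 24), ([313.2, 141.3], 26)], 'white': [([298.8, 82.6], 29), ([294.8, 90.4], 53), ([258.2, 157.3], 26)]}
ee_pos: [432.3, 258.1, 301.0]
358.1032335553604 124.1069665779165
(298, 64) {'outer': array([354.875     , 121.375     ,  43.22499847]), 'inner': array([350.875     , 119.875     ,  22.70000076]), 'red': [([321.1, 100.0], 29), ([390.7, 141.3], 27)], 'white': [([324.0, 65.3], 7), ([342.4, 69.4], 80), ([379.7, 82.9], 29), ([368.8, 92.5], 8), ([409.2, 121.5], 34), ([404.1, 134.0], 7), ([335.0, 157.2], 22)]}
```

View pics/mm.png

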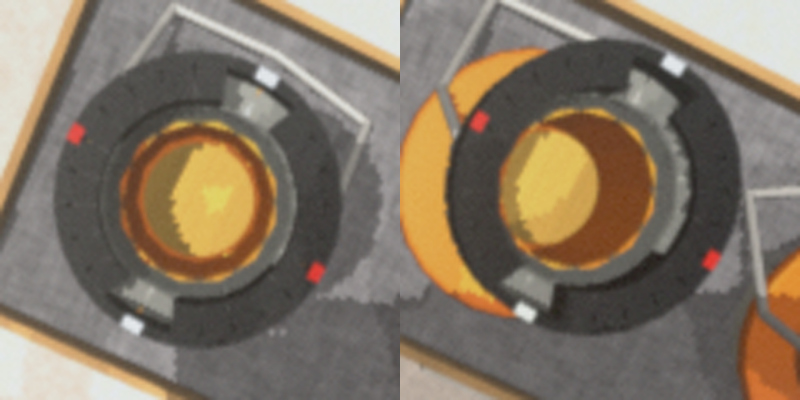

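The crops show the four rim marks clearly in both views, so I'll triangulate them.

Run:
```python
from h import *
a=env.camera_model('wrist');b=dict(a);a['camera_from_world']=np.load('m2.npy');b['camera_from_world']=np.load('m3.npy')
P={}
for n,p,q in [('w1',(298.8,82.6),(379.7,82.9)),('w2',(258.2,157.3),(335,157.2)),('r1',(241.3,99.7),(321.1,100)),('r2',(313.2,141.3),(390.7,141.3))]:
    x,e=tri([ray(a,*p),ray(b,*q)]); P[n]=[plane(a,*p,191),plane(b,*q,191)]; print(n,x.round(1),np.round(e,1),np.round(P[n],1).tolist())
for k in (0,1):
    M=sum(P[n][k] for n in P)/4; d=P['w1'][k]-P['w2'][k]; r=P['r1'][k]-P['r2'][k]
    print(M.round(1),np.degrees(np.arctan2(d[1],d[0])),np.degrees(np.arctan2(r[1],r[0])),np.linalg.norm(d),np.linalg.norm(r))
s=env.state();print(s['ee_pos'],s['ee_rot'],rel([M[0],M[1],300]))
```

```text
w1 [553.3 231.4 184.9] [0. 0.] [[552.6, 231.4, 191.0], [552.1, 232.7, 191.0]]
w2 [486.7 234.3 185. ] [0.2 0.2] [[487.3, 234.2, 191.0], [487.0, 235.6, 191.0]]
r1 [521.4 266.2 184.3] [0. 0.] [[521.4, 265.4, 191.0], [520.8, 266.8, 191.0]]
r2 [518.6 199.9 184.3] [0.1 0.1] [[518.6, 200.6, 191.0], [518.2, 202.0, 191.0]]
[520.  232.9 191. ] -2.4271216340504056 87.51557886861289 65.40486547610827 64.85099635098096
[519.5 234.3 191. ] -2.5378709718942143 87.65717464267962 65.13379982162509 64.77010719575108
[432.77613804 257.22083105 300.95320161] [1.79933010e+02 8.64954190e-03 2.67565767e+01] [67.1277499  59.54963823  1.01269368]
```

```bash
python3 -m jog '{"jaw":[25,25,25,25,25,25],"slide":[[0.8,0.7,0],[0.8,0.7,0],[0.63,0.61,0],[0,0,0.9],[0,0,0.8],[0,0,0]],"spin":[0,0,0,0,0,0]}'
python3 - <<'E'
from h import *
_,a=grab('scene');_,b=grab('side');_,w=grab('wrist')
z=lambda i,y,x,h,wd:cv2.resize(i[y:y+h,x:x+wd,::-1],(400,400),interpolation=2)
cv2.imwrite('pics/k1.png',np.hstack([z(a,50,310,100,100),z(b,200,134,100,100)]))
E
```

```text
time_s: 6.5
ee_pos: [518.3, 231.5, 246.4]
ee_rot: [180.0, 0.5, 26.6]
force: [-0.8, -0.3, -1.4]
gripper_width: 31.9
gripper_force: 25.0
```

View pics/k1.png

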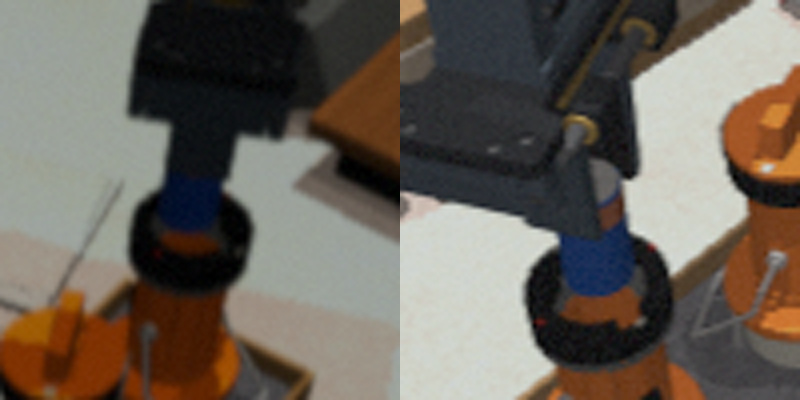

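The cell hangs centred over the collar in both views. I'll lower it gently and watch the force.

```bash
python3 -m jog '{"jaw":[25,25,25,25,25],"slide":[[0,0,0.25],[0,0,0.25],[0,0,0.25],[0,0,0.25],[0,0,0]],"spin":[0,0,0,0,0]}'; python3 -m jog '{"jaw":[25,25,25,25,25,25],"slide":[[0,0,0.2],[0,0,0.2],[0,0,0.2],[0,0,0.1],[0,0,0],[0,0,0]],"spin":[0,0,0,0,0,0]}'
```

```text
time_s: 7.15
ee_pos: [518.7, 234.1, 218.4]
ee_rot: [-180.0, 0.2, 26.8]
force: [-0.5, -1.0, -1.7]
gripper_width: 31.8
gripper_force: 25.0
time_s: 7.75
ee_pos: [519.6, 234.4, 199.0]
ee_rot: [180.0, -0.0, 26.7]
force: [0.3, -0.3, -1.6]
gripper_width: 32.0
gripper_force: 25.0
```

```bash
python3 -m jog '{"jaw":[25,25,25,38,50,60,60,60],"slide":[[0,0,0.1],[0,0,0.06],[0,0,0],[0,0,0],[0,0,0],[0,0,0],[0,0,0],[0,0,0]],"spin":[0,0,0,0,0,0,0,0]}';python3 -m jog '{"jaw":[60,60,60,60,60,60],"slide":[[0,0,-0.5],[0,0,-1],[0,0,-1],[0,0,-1],[-1,-0.3,0],[-1,-0.3,0]],"spin":[0,0,0,0,0,0]}'
python3 - <<'E'
from h import *
m,im=grab('wrist'); print(env.state()['ee_pos'])
u,v=proj(m,np.array([519.8,233.4,185.]));u,v=int(u),int(v);print(u,v)
cv2.imwrite('pics/k2.png',cv2.resize(im[max(v-70,0):v+70,u-70:u+70,::-1],(420,420),interpolation=2))
E
```

```text
time_s: 8.55
ee_pos: [519.6, 234.4, 194.3]
ee_rot: [180.0, -0.0, 26.7]
force: [-0.2, -0.2, 0.6]
gripper_width: 59.6
gripper_force: 0.0
time_s: 9.15
ee_pos: [457.9, 223.5, 299.9]
ee_rot: [180.0, -0.1, 26.7]
force: [-0.0, 0.8, 0.1]
gripper_width: 59.9
gripper_force: 0.0
[452.23728369 222.16842555 299.90424238]
303 130
```

View pics/k2.png

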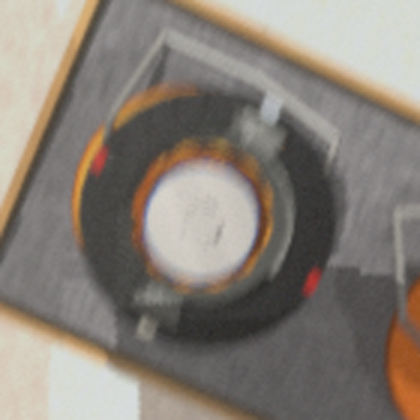

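The cell sits in the tube, white button end up and centred. Next is the cap.

```bash
python3 -m jog '{"jaw":[60,60,60,60,60,60,60,60,60,60],"slide":[[-0.39,1,0],[-0.39,1,0],[-0.39,1,0],[-0.39,1,0],[-0.39,1,0],[-0.39,1,0],[-0.39,1,0],[-0.39,1,0],[-0.39,1,0.4],[-0.39,1,0.9]],"spin":[0,0,0,0,0,0,0,0,0,0]}'>/dev/null;python3 -m jog '{"jaw":[50,50,50,50,50,50],"slide":[[-0.39,1,0.9],[-0.39,1,0.9],[0,0,0.9],[0,0,0.33],[0,0,0],[0,0,0]],"spin":[0,0,0,-0.56,-0.56,0]}'
cat > cap.py <<'E'
from h import *
def meas(m,im):
    h=cv2.cvtColor(im[:,:,::-1].copy(),cv2.COLOR_BGR2HSV)
    u,v=map(int,proj(m,np.array([490,-161,27.])));o=cv2.inRange(h,(5,120,60),(25,255,255));R=85
    k=np.zeros_like(o);cv2.circle(k,(u,v),R,255,-1);o&=k
    c=max(cv2.findContours(o,0,2)[0],key=cv2.contourArea);E=cv2.fitEllipse(cv2.convexHull(c))
    k[:]=0;cv2.ellipse(k,(E[0],(E[1][0]*.97,E[1][1]*.97),E[2]),255,-1)
    w=cv2.inRange(h,(0,0,150),(180,80,255))&k
    N,l,st,ce=cv2.connectedComponentsWithStats(w)
    ms=[(ce[i].round(1).tolist(),int(st[i,4])) for i in range(1,N) if st[i,4]>6]
    print((u,v),E,ms);return E[0],[x[0] for x in sorted(ms,key=lambda t:-t[1])[:2]]
E
python3 - <<'E'
from cap import *
m,im=grab('wrist','w5');s=env.state();print(s['ee_pos'],s['ee_rot'])
c,w=meas(m,im);print('disc c',plane(m,*c,25))
a,b=[plane(m,*x,27) for x in w];M=(a+b)/2;d=a-b
print(a,b,M,np.linalg.norm(d),np.degrees(np.arctan2(d[1],d[0])),rel([M[0],M[1],33]))
np.savez('v5.npz',T=m['camera_from_world'],w=w)
E
```

```text
time_s: 10.8
ee_pos: [494.4, -161.4, 168.8]
ee_rot: [-180.0, 0.0, 35.7]
force: [0.6, 0.8, 0.9]
gripper_width: 49.9
gripper_force: 0.0
[ 494.63198871 -161.38161588  169.25400052] [ 1.79989401e+02 -1.88898650e-03  3.56101022e+01]
(276, 198) ((276.959716796875, 196.83245849609375), (70.40774536132812, 71.8324203491211), 96.85403442382812) [([276.3, 165.9], 34), ([277.0, 230.5], 10)]
disc c [ 491.15033207 -160.56754887   25.        ]
[ 514.57619771 -143.07385119   27.        ] [ 464.83761937 -179.48413394   27.        ] [ 489.70690854 -161.27899257   27.        ] 61.641178321108434 36.20536033570686 [ -3.94881893  -2.97634649 136.25332214]
```

```bash
python3 -m jog '{"jaw":[50,50,50,50],"slide":[[-0.1,-0.09,0.5],[0,0,0.5],[0,0,0.33],[0,0,0]],"spin":[0,0,0,0]}' | sed -n 2,3p
python3 - <<'E'
from cap import *
m,im=grab('wrist','w6')
c,w=meas(m,im);print('disc c',plane(m,*c,26))
a,b=[plane(m,*x,27) for x in w];M=(a+b)/2;d=a-b
print(a,b,M,np.linalg.norm(d),np.degrees(np.arctan2(d[1],d[0])),rel([M[0],M[1],33]))
z=np.load('v5.npz');m5=dict(m);m5['camera_from_world']=z['T']
for i in (0,1):
    j=np.argmin([np.linalg.norm(plane(m5,*z['w'][k],27)-plane(m,*w[i],27)) for k in (0,1)])
    print(tri([ray(m5,*z['w'][j]),ray(m,*w[i])]))
E
```

```text
ee_pos: [489.9, -160.5, 128.4]
ee_rot: [-179.9, 0.1, 35.7]
(280, 206) ((280.6800842285156, 204.13848876953125), (80.27967834472656, 82.25969696044922), 90.88672637939453) [([280.4, 169.4], 47)]
disc c [ 491.40469529 -160.32476895   26.        ]Traceback (most recent call last):
  File "<stdin>", line 4, in <module>
ValueError: not enough values to unpack (expected 2, got 1)
```

```bash
python3 -m jog '{"jaw":[40,40,40,40,40,40],"slide":[[0.03,0,0.9],[0,0,0.9],[0,0,0.8],[0,0,0.4],[0,0,0.2],[0,0,0]],"spin":[0,0,0,0,0,0]}' 55 ; python3 -m jog '{"jaw":[5,5,5,5,5,5,5,5],"slide":[[0,0,0],[0,0,0],[0,0,0],[0,0,0],[0,0,0],[0,0,0],[0,0,0],[0,0,0]],"spin":[0,0,0,0,0,0,0,0]}' 55
```

```text
time_s: 11.9
ee_pos: [491.6, -160.4, 33.5]
ee_rot: [180.0, -0.0, 35.7]
force: [-0.4, -0.3, 1.0]
gripper_width: 40.2
gripper_force: 0.0
time_s: 12.7
ee_pos: [491.5, -160.4, 33.9]
ee_rot: [180.0, -0.0, 35.7]
force: [-1.4, -0.5, 5.1]
gripper_width: 12.0
gripper_force: 55.0
```

```bash
python3 -m jog '{"jaw":[5,5,5,5,5,5,5,5,5,5],"slide":[[0,0,-0.3],[0,0,-0.7],[0,0,-1],[0,0,-1],[0,0,-1],[0,0,-1],[0,0,-1],[0,0,-1],[0,0,-1],[0,0,-0.9]],"spin":[0,0,0,-1,-1,-1,-1,-1,-1,-1]}' | sed -n 2,5p; python3 -m jog '{"jaw":[5,5,5,5,5,5,5,5,5,5],"slide":[[0,0,0],[0,0,0],[0,0,0],[0,0,0],[0,0,0],[0,0,0],[0,0,0],[0,0,0],[0,0,0],[0,0,0]],"spin":[-1,-1,-1,-1,-1,-1,-1,-1,-1,-1]}' | sed -n 2,3p; python3 -m jog '{"jaw":[5,5,5],"slide":[[0,0,0],[0,0,0],[0,0,0]],"spin":[-0.72,0,0]}'
```

```text
ee_pos: [490.8, -160.1, 302.0]
ee_rot: [180.0, 0.0, 92.0]
force: [0.5, -0.6, -0.7]
gripper_width: 11.5
ee_pos: [490.8, -160.1, 300.3]
ee_rot: [180.0, -0.0, 172.0]
time_s: 15.0
ee_pos: [490.9, -160.2, 300.3]
ee_rot: [180.0, -0.0, 177.3]
force: [-0.3, -0.2, -0.9]
gripper_width: 11.6
gripper_force: 55.0
```

```bash
python3 -m jog '{"jaw":[5,5,5,5,5,5,5],"slide":[[-0.2,0.94,0],[-0.2,0.94,0],[-0.2,0.94,0],[-0.2,0.94,0],[-0.2,0.94,0],[-0.2,0.94,0],[-0.2,0.94,0]],"spin":[0,0,0,0,0,0,0]}' | sed -n 2,3p; python3 -m jog '{"jaw":[5,5,5,5,5,5,5,5,5],"slide":[[-0.2,0.94,0],[-0.2,0.94,0],[-0.2,0.94,0],[-0.2,0.94,0],[-0.2,0.94,0],[-0.2,0.94,0],[-0.2,0.94,0],[0,0,0],[0,0,0]],"spin":[0,0,0,0,0,0,0,0,0]}'
python3 - <<'E'
from mouth import *
m,im=grab('wrist','w7');u,v=proj(m,np.array([519.8,233.4,191]));print(u,v,env.state()['ee_pos'],env.state()['ee_rot'])
np.save('m7.npy',m['camera_from_world'])
meas(im,u,v,'m7')
E
```

```text
ee_pos: [541.9, 36.2, 300.3]
ee_rot: [-180.0, -0.0, 177.4]
time_s: 16.6
ee_pos: [592.4, 230.6, 299.8]
ee_rot: [-179.9, -0.1, 177.5]
force: [-0.7, -0.2, 0.6]
gripper_width: 11.8
gripper_force: 55.0
278.95649962586236 114.15803904701777 [592.32283726 229.93044343 300.09267098] [-1.79941839e+02 -3.57102915e-02  1.77420661e+02]
(218, 54) {'outer': array([279.625     , 112.375     ,  44.82500076]), 'inner': array([281.125     , 113.625     ,  23.14999962]), 'red': [([238.5, 113.5], 24), ([321.6, 113.6], 23)], 'white': [([336.5, 76.5], 96), ([280.4, 69.0], 31), ([280.4, 155.6], 23), ([325.0, 172.5], 57)]}
```

View pics/w7.png

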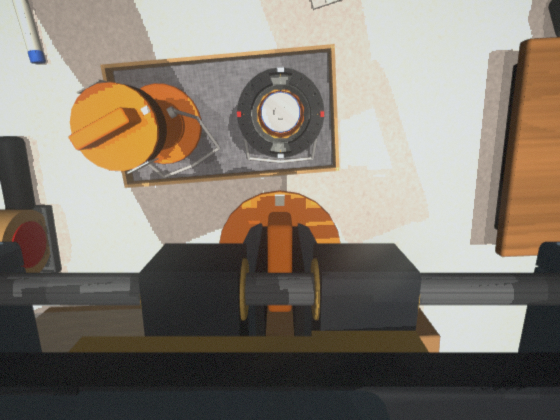

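The wrist view shows the held cap with its white mark at (280,200). The collar is centred near (280,112), its white marks share column 280.4 and its red marks share a row, so the yaw is aligned. I'll compute the remaining shift in tool axes.

Run:
```python
from mouth import *
m=env.camera_model('wrist');m['camera_from_world']=np.load('m7.npy')
im=cv2.imread('pics/w7.png');h=cv2.cvtColor(im,cv2.COLOR_BGR2HSV)
r=np.s_[192:212,268:292];w=cv2.inRange(h[r],(0,0,120),(180,110,255));M=cv2.moments(w,True);u,v=M['m10']/M['m00']+268,M['m01']/M['m00']+192
z=env.state()['ee_pos'][2]
print('mark',u,v,M['m00'],rel(plane(m,u,v,z-6.5)))
o=cv2.inRange(h,(5,120,60),(25,255,255))
print('edge rows', [(c,185+int(np.argmax(o[185:230,c]>0))) for c in (260,265,270,290,295,300)])
rows=[(c,185+int(np.argmax(o[185:230,c]>0))) for c in range(225,336,5)]
P=np.array([rel(plane(m,c,y,z-6.5)) for c,y in rows if y>185])
from scipy.optimize import least_squares
f=least_squares(lambda p:np.hypot(P[:,0]-p[0],P[:,1]-p[1])-34,[0,0],loss='soft_l1');print('cap centre in tool',f.x,np.abs(f.fun).max(),P[:,1].min(),P[:,1].max())
ps=[(238.5,113.5),(321.6,113.6),(280.4,69),(280.4,155.6)]
Q=np.array([rel(plane(m,*p,191)) for p in ps]);print(Q.round(1),Q.mean(0))
```

```text
mark 279.17857142857144 199.39285714285714 112.0 [28.6680895   0.57074087  6.517293  ]
edge rows [(260, 194), (265, 193), (270, 192), (290, 192), (295, 193), (300, 195)]
cap centre in tool [-1.09801562  0.60779638] 0.7701004241094296 -28.415086071280996 30.532329256115226
[[ 73.  -31.3 109.2]
 [ 73.   33.6 109.1]
 [105.6   1.4 109.2]
 [ 40.3   1.5 109.1]] [ 72.9732016    1.30182677 109.13690836]
```

```bash
python3 -m jog '{"jaw":[5,5,5,5,5,5,5,5,5],"slide":[[0.8,0.02,0],[0.9,0,0],[0.77,0,0],[0,0,0],[0,0,0.6],[0,0,0.8],[0,0,0.8],[0,0,0.4],[0,0,0]],"spin":[0,0,0,0,0,0,0,0,0]}'; python3 -m jog '{"jaw":[5,5,5,5],"slide":[[0,0,0.07],[0,0,0.07],[0,0,0.07],[0,0,0]],"spin":[0,0,0,0]}'
```

```text
time_s: 17.55
ee_pos: [518.2, 233.3, 220.7]
ee_rot: [-179.9, -0.2, 177.4]
force: [0.3, 0.3, -0.5]
gripper_width: 11.4
gripper_force: 55.0
time_s: 17.95
ee_pos: [518.7, 234.4, 216.3]
ee_rot: [180.0, 0.0, 177.5]
force: [-0.9, -0.2, -1.3]
gripper_width: 11.6
gripper_force: 55.0
```

```bash
for i in 1 2; do python3 -m jog '{"jaw":[5,5,5],"slide":[[0,0,0.06],[0,0,0.06],[0,0,0]],"spin":[0,0,0]}' | sed -n 2,4p; done
```

```text
ee_pos: [518.4, 234.3, 212.2]
ee_rot: [-180.0, -0.0, 177.5]
force: [0.8, 0.1, -0.5]
ee_pos: [518.8, 234.4, 209.2]
ee_rot: [180.0, 0.0, 177.5]
force: [-0.7, 0.1, 3.2]
```

```bash
for i in 1 2; do python3 -m jog '{"jaw":[5,5,5],"slide":[[0,0,0.06],[0,0,0.06],[0,0,0]],"spin":[0,0,0]}' | sed -n 2,6p; done
```

```text
ee_pos: [518.8, 234.4, 205.8]
ee_rot: [180.0, 0.1, 177.5]
force: [-0.6, 0.6, 6.8]
gripper_width: 11.7
gripper_force: 55.0
ee_pos: [518.9, 234.5, 203.0]
ee_rot: [180.0, 0.1, 177.5]
force: [-2.0, -1.1, 8.7]
gripper_width: 11.7
gripper_force: 55.0
```

```bash
for i in 1 2; do python3 -m jog '{"jaw":[5,5,5],"slide":[[0,0,0.04],[0,0,0],[0,0,0]],"spin":[0,0,0]}' | sed -n 2,4p; done
```

```text
ee_pos: [519.0, 234.5, 202.9]
ee_rot: [179.9, 0.2, 177.5]
force: [-3.7, -1.8, 14.3]
ee_pos: [519.0, 234.5, 202.9]
ee_rot: [179.9, 0.2, 177.5]
force: [-2.9, -2.4, 18.8]
```

Flush at 202.9: the force rose from about 9 to 19 N while the height stopped changing. Now I'll twist clockwise.

```bash
python3 -m jog '{"jaw":[5,5,5,5,5,5],"slide":[[0,0,0],[0,0,0],[0,0,0],[0,0,0],[0,0,0],[0,0,0]],"spin":[0.5,0.5,0.5,0.5,0.5,0]}' 60 | sed -n 2,6p; python3 -c "
from h import *;print(env.state()['torque'])"
```

```text
ee_pos: [519.9, 234.5, 202.9]
ee_rot: [179.8, 0.3, 157.4]
force: [-0.9, -2.5, 17.2]
gripper_width: 11.5
gripper_force: 60.0
[-0.2791038   0.50921464 -0.0564701 ]
```

```bash
python3 -m jog '{"jaw":[5,5,5,5,5,5,5,5,5,5],"slide":[[0,0,0],[0,0,0],[0,0,0],[0,0,0],[0,0,0],[0,0,0],[0,0,0],[0,0,0],[0,0,0],[0,0,0]],"spin":[0.7,0.7,0.7,0.7,0.7,0.7,0.7,0.7,0.7,0]}'; python3 -m jog '{"jaw":[5,5,5,5],"slide":[[0,0,0],[0,0,0],[0,0,0],[0,0,0]],"spin":[0.7,0.7,0.5,0]}'; python3 -c "
from h import *;print(env.state()['torque'])"
```

```text
time_s: 21.35
ee_pos: [520.4, 234.4, 202.8]
ee_rot: [179.6, 0.0, 107.0]
force: [-0.7, -2.7, 17.5]
gripper_width: 11.9
gripper_force: 60.0
time_s: 21.75
ee_pos: [520.6, 234.4, 202.8]
ee_rot: [179.6, -0.1, 91.8]
force: [-0.8, -1.8, 16.2]
gripper_width: 11.7
gripper_force: 60.0
[-0.4741189   0.21898866 -0.01793384]
```

Lantern yaw is about −2.5° (177.5°), so the stop should come near yaw 87.5°. I'll continue until the torque rises.

```bash
for i in 1 2; do python3 -m jog '{"jaw":[5,5,5],"slide":[[0,0,0],[0,0,0],[0,0,0]],"spin":[0.35,0.35,0]}' | sed -n 2,4p; python3 -c "
from h import *;print(env.state()['torque'])"; done
```

```text
ee_pos: [519.8, 234.6, 202.8]
ee_rot: [179.7, -0.1, 86.3]
force: [-2.3, -1.7, 17.5]
[-0.37979787  0.51038377  0.24189785]
ee_pos: [519.7, 234.5, 202.8]
ee_rot: [179.7, -0.1, 81.0]
force: [-3.7, -2.4, 17.1]
[-0.29027384  0.48183383  1.95292153]
```

```bash
python3 -m jog '{"jaw":[5,5,5,5,5,5,5,5,5,5],"slide":[[0,0,0.02],[0,0,0],[0,0,0],[0,0,0],[0,0,0],[0,0,0],[0,0,0],[0,0,0],[0,0,0],[0,0,0]],"spin":[0.05,0,0,0,0,0,0,0,0,0]}'
python3 - <<'E'
from h import *
print(env.state()['torque'])
m,im=grab('wrist','w8');h=cv2.cvtColor(im[:,:,::-1].copy(),cv2.COLOR_BGR2HSV)
# cap mark and collar white/red marks near the cap front edge, tool-frame bearings
for n,k in [('white',cv2.inRange(h,(0,0,130),(180,90,255))),('red',cv2.inRange(h,(0,150,80),(5,255,255))|cv2.inRange(h,(172,120,80),(180,255,255)))]:
    k[:150]=0;k[245:]=0;k[:,:200]=0;k[:,360:]=0
    N,l,st,ce=cv2.connectedComponentsWithStats(k)
    print(n,[(ce[i].round(1).tolist(),int(st[i,4])) for i in range(1,N) if 5<st[i,4]<200])
E
```

```text
time_s: 23.35
ee_pos: [519.7, 234.5, 202.8]
ee_rot: [179.6, -0.1, 80.7]
force: [-3.8, -1.6, 19.2]
gripper_width: 12.7
gripper_force: 62.5
[-0.30745081  0.67459456  2.09663491]
white [([302.2, 151.8], 54), ([273.5, 177.1], 60), ([326.3, 174.0], 9), ([327.6, 178.8], 19), ([275.5, 200.0], 108), ([217.1, 200.8], 15)]
red [([271.2, 189.1], 22)]
```

```bash
python3 -c "
from workcell import env;print(env.job_done())"
```

```text
the job is handed in; nothing more can be done
None
```

The job is handed in: the D cell is in its tube button end up, and the arm is still holding the cap, pressed flush on the collar (about 19 N down) and turned clockwise against its stop (about 2 N·m).

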